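# Swing in the tote's bail arm and stack the grey caddy

## Task

On the hobby bench, the pale yellow tote has one of its two red bail arms swung in over its opening, but the other still sticks out past the end: swing that one in too, until its bar lies on the tote's rims. Then pick up the light grey carry caddy and set it down gently on the two red bars, level, lengthways along the tote and centred over it, and let go. Leave the black caddy where it stands.

Things in the scene. Friction and masses are not known exactly. Their poses are not given: they have to be found in the camera images.
- tote: Pale yellow basket-like tote, 220 mm long (its x), 130 wide (y), 80 high, fixed to the bench; origin at the centre of its underside, z up. Inside clear above 27 mm. Its two red U-shaped bails pivot on the long sides, 68 mm up, at x = +98 (bail_a) and x = -98 mm (bail_b), about axes along y. Both swung in, their bars lie across the rims at x = +-46 mm, tops 90 mm above the bench.
- bail_a (a joint): Angle (rad) of the bail at the tote's +x end: 0 level outwards, 1.57 straight up, 2.83 fully in, bar on the rims (a stop). At angle q its bar's middle is at x = 98 + 55 cos q, y = 0, z = 68 + 55 sin q mm in the tote's frame. Starts out and raised, 0.35 to 0.7. Slightly stiff: about 1 N at the bar moves it, and it stays where it is left.
- bail_a_bar (a point): Middle of bail_a's round red cross bar, 10 mm thick, 144 mm long along the tote's y; it joins two 8 mm side arms that run outside the long walls (y = +-72 mm). At the start it is out past the tote's end, at or above rim height, 25 mm or more clear of the end wall. The round bar can turn between gripping fingers.
- bail_b (a joint): Angle of the bail at the tote's -x end, measured the same way (0 out, 2.83 fully in). It starts swung in and is to stay so.
- grey_caddy_grip (a point): Centre of the white handle of the light grey caddy (loose, 0.3 to 0.6 kg): an open tray with hardware in it, 140 mm long (its x), 100 wide, walls 40 high. The handle is a bar 100 mm long along x, 14 thick (y), 22 high, its top 90 mm above the caddy's underside. This point is over the tray's middle, 79 mm above its underside.
- black_caddy_grip (a point): The same point of the black caddy of the same shape and size (a bystander). The two caddies may stand in either order.
Things that resemble listed ones, but are neither listed nor needed, are in the scene too. What is shaped like the part that bears grey_caddy_grip but pink or turquoise is not meant.

How it is judged:
On the way:
1. the bail that stuck out is swung in, its bar down on the rims (value of joint bail_a above 2.6 rad), for 0.2 s.
At the end, for the whole second after the job is handed in: Both bails beyond 2.6 rad; the grey caddy released on the two bars: handle centre within 20 mm of the tote's centre along its x and y and 169 +- 8 mm above its underside, level within 0.1 rad, lengthways along the tote within 12 degrees (either way round), at rest (under 0.02 m/s) (value of joint each of bail_a, bail_b above 2.6 rad and x of grey_caddy_grip in the frame of tote between -0.02 and 0.02 m and y of grey_caddy_grip in the frame of tote between -0.02 and 0.02 m and z of grey_caddy_grip in the frame of tote between 0.161 and 0.177 m and angle between the x axis of grey_caddy_grip and the x axis of tote, either way round below 0.21 rad and angle between grey_caddy_grip's own z axis and vertical below 0.1 rad and linear speed of grey_caddy below 0.02 m/s); the robot touches nothing.
It fails at once if the black caddy was moved more than 30 mm (distance of black_caddy_grip from where it was at the start of the episode above 0.03 m).
It fails at once if the grey caddy hit the tote or its bails hard (over 60 N) (contact force between grey_caddy and tote above 60 N).
It also fails if it takes over 51 s, if anything falls off the work surface, if the arm or the gripper's body presses on something with over 40 N, if the wrist force passes 120 N, or if a joint passes its speed limit or range.

## Robot

A 6-joint arm with a two-finger parallel gripper is mounted at the origin on the work surface. World frame = base frame: x ahead of the robot, y to its left, z up, the work surface at z = 0. Lengths are in m, angles in rad, forces in N, time in s.
With the tool pointing down it reaches from about 0.25 to 0.775 m from the base axis. Payload 4 kg.
Tool frame: the origin (TCP) lies on the centre line of the jaws, within the pads' length; the fingertips stand 17 mm ahead of it and the grasp point (between the pads) lies 2 mm behind it; z points along the fingers, y is the line along which they close (so a half turn about z gives the same grasp; the last joint's range is limited). The gripper opens to 94 mm and grips with 3 to 60 N. Pads are 16 mm wide; open, the fingers measure 119 mm over their backs; the gripper's body (75 mm by 177 mm) begins 78 mm behind the grasp point.
Start: joints at [1.11, 0.087, 1.371, -0, 1.684, -0.103], TCP at [0.193, 0.515, 0.223] pointing down, gripper open.
Joint ranges: [-3.1, 3.1], [-0.76, 2.03], [0.27, 2.55], [-1.08, 4.22], [0.17, 2.65], [-2.57, 2.57]. Speed limits (rad/s): [2.79, 2.79, 3.14, 3.14, 3.14, 3.14].

## Interface

Orientations are given as [roll, pitch, yaw] about the fixed x, y, z axes, in that order (R = Rz(yaw) Ry(pitch) Rx(roll)).
In Python, from bench import robot gives the robot as it stands.
- The arm moves only by the tool servo_tool, never from a script. Its argument "plan" is a list of rows, each a list of 7 numbers: the shift along the tool's x, y, z normalised to -1 to 1, where 1 is 0.1 m, then the turn, a rotation vector about the tool's x, y, z normalised to -1 to 1, where 1 is pi/2 rad, then the finger opening in mm, from 0 to 94. In form: [[x, y, z, ax, ay, az, gripper], ...]. A call has 1 to 12 rows; each row is the pose to reach, as a shift and turn from the pose commanded when the call began, along the tool's axes at that moment; what a row does not reach only later rows make up. A row lasts 1/12 s, in which the tool goes at most 41.7 mm and 7.16 degrees, less where a joint would pass 70% of its speed; a pose out of reach is approached as far as the arm can. A call with a number of a shift or a turn outside -1 to 1 is refused whole. A call with a gripper value outside its range is refused whole. The fingers move at their own pace and stop on an object; the grip force is fixed at half the most. Time passes only in rows, so rows that repeat a pose let the fingers close. It gives the time, the measured TCP pose, the force, the opening and the grip force at its end, in the units of the state.
- robot.get_obs(): the state, without advancing time (a new reading comes with each control period).
- robot.snapshot(name): name is "scene" or "top" or "wrist"; returns the picture (384x512x3 uint8, red, green, blue); there is no depth.
- robot.camera_params(name): a dict with "camera_matrix" (3x3 intrinsics, pixels), "rvec" (rotation vector, rad) and "tvec" (3), from world to camera coordinates, as OpenCV has them; the wrist camera has in their place "tool_from_camera" (4x4, takes a point from camera to tool coordinates, whose origin is the TCP and whose axes are the flange's). Camera axes: x right, y down, z forward; pixel columns grow to the right and rows downward; lengths in m; the calibration is good to about 2 mm. A picture is of the moment at which its call begins: read the wrist's pose just before it. camera_params takes no time and is no camera call.
- robot.close_job(): hands the job in; it is judged then, once.
Trained networks look in the newest picture that a camera, given by its name, has taken for a name from the list of things; names that differ only in an ending like _2 or _b are one class to them, and where a whole thing is asked for, a point or a joint stands for the part that bears it (a point fixed in the world has none). Each returns a list of dicts, best first, with "conf" (0 to 1); they miss things now and then, are a little off and sometimes report something else, mostly with a low value. They report only what shows in the picture. A call takes as long as a camera call. They do not tell look-alikes from the thing itself.
- robot.find_in(thing, camera): "extent" ([centre column, centre row, width, height] in pixels, round what is visible of it).
The state is a dict: "time": time; "joint_positions": joint angles; "qvel": joint speeds; "joint_torque": joint torques, N m; "tool_pos": TCP position; "ee_rot": TCP orientation; "wrist_force": force on the tool from outside, world axes, zero at the start; "wrist_torque": the same for the moment, N m; "width": finger opening in m; "finger_force": force on a finger pad.
Only numpy, scipy, OpenCV 4.12 (cv2) and the standard library are available. Lean on these libraries where they do the work, as an engineer would, in place of code of your own. Each camera call takes 0.05 s, during which the arm holds its last target. There are 200 camera calls.

## Working session

There is one attempt and no reset: what is moved stays moved. The work goes in short steps, Python scripts to look and compute and a tool call to move; the robot and the scene stay as the last step left them, time stands still between calls to the robot, and variables do not carry over. Pictures are saved under pics/ and viewed, at most 10 in all, crops included, and the job is handed in when it is done.

Besides the shell and the picture viewer there is one more tool, called after "Emit:" as name([rows], argument=value, ...), one row to a line, values as JSON. servo_tool: Moves the arm, as the interface text tells. Scaled input: -1 to 1 covers 0.1 m each way for a shift and pi/2 rad each way for a turn. Its arguments: {"type":"object","properties":{"plan":{"type":"array","items":{"type":"array","items":{"type":"number"}}}},"required":["plan"]}

```bash
mkdir -p pics
cat > h.py <<'E'
import numpy as np, cv2
from bench import robot
def look(n,f=None):
    im=robot.snapshot(n)
    if f: cv2.imwrite('pics/'+f,cv2.cvtColor(im,cv2.COLOR_RGB2BGR))
    return im
E
python3 - <<'E'
from h import *
a=look('scene');b=look('top')
cv2.imwrite('pics/a.png',cv2.cvtColor(cv2.resize(np.hstack([a,b]),(800,300),interpolation=cv2.INTER_AREA),cv2.COLOR_RGB2BGR))
cv2.imwrite('pics/top.png',cv2.cvtColor(cv2.resize(b,(800,600)),cv2.COLOR_RGB2BGR))
cv2.imwrite('pics/scene.png',cv2.cvtColor(cv2.resize(a,(800,600)),cv2.COLOR_RGB2BGR))
for n in ['tote','bail_a','bail_a_bar','grey_caddy_grip','black_caddy_grip']:
  for c in ['scene','top']:
    print(n,c,[(np.round(d['extent']).tolist(),round(d['conf'],2)) for d in robot.find_in(n,c)])
for c in ['scene','top','wrist']: print(robot.camera_params(c))
print(robot.get_obs())
E
```

```text
tote scene [([315.0, 224.0, 120.0, 81.0], 0.89)]
tote top [([194.0, 168.0, 128.0, 86.0], 0.76)]
bail_a scene [([280.0, 205.0, 34.0, 46.0], 0.81), ([358.0, 223.0, 34.0, 47.0], 0.77), ([188.0, 216.0, 45.0, 58.0], 0.49)]
bail_a top [([231.0, 173.0, 29.0, 68.0], 0.66), ([149.0, 159.0, 43.0, 71.0], 0.58)]
bail_a_bar scene [([357.0, 224.0, 37.0, 48.0], 0.68)]
bail_a_bar top [([148.0, 163.0, 40.0, 69.0], 0.72)]
grey_caddy_grip scene [([129.0, 206.0, 61.0, 60.0], 0.87), ([214.0, 167.0, 61.0, 43.0], 0.65), ([321.0, 173.0, 65.0, 41.0], 0.62)]
grey_caddy_grip top [([322.0, 255.0, 65.0, 52.0], 0.94), ([396.0, 172.0, 52.0, 62.0], 0.59), ([193.0, 262.0, 77.0, 74.0], 0.58)]
black_caddy_grip scene [([187.0, 215.0, 45.0, 60.0], 0.61)]
black_caddy_grip top []
{'camera_matrix': array([[466.77228005,   0.        , 257.29869045],
       [  0.        , 466.77228005, 189.03250863],
       [  0.        ,   0.        ,   1.        ]]), 'rvec': array([ 1.561217  ,  1.90471526, -0.85373869]), 'tvec': array([ 0.13453242, -0.24721637,  1.58826774])}
{'camera_matrix': array([[366.66119524,   0.        , 264.35969
[... 745 characters left out ...]
000e+00]])}
{'time': 0.6, 'joint_positions': array([ 1.10987810e+00,  8.71528149e-02,  1.37067881e+00,  6.37186794e-06,
        1.68359379e+00, -1.03135191e-01]), 'qvel': array([ 0.00073449, -0.00020683, -0.00075226,  0.00067669, -0.00047081,
        0.00116582]), 'joint_torque': array([-6.49770918e-04, -3.39782202e+01, -3.02415204e+01,  7.16723618e-02,
        2.36420328e-02,  7.43477813e-06]), 'tool_pos': array([0.19264031, 0.51518534, 0.22254246]), 'ee_rot': array([3.14142566e+00, 1.09194884e-05, 2.78381034e+00]), 'wrist_force': array([ 0.26565363,  0.61188015, -0.00743724]), 'wrist_torque': array([-0.00208658, -0.01961712,  0.00441521]), 'finger_force': 0.0, 'width': 0.09396832887888776}
```

View pics/top.png

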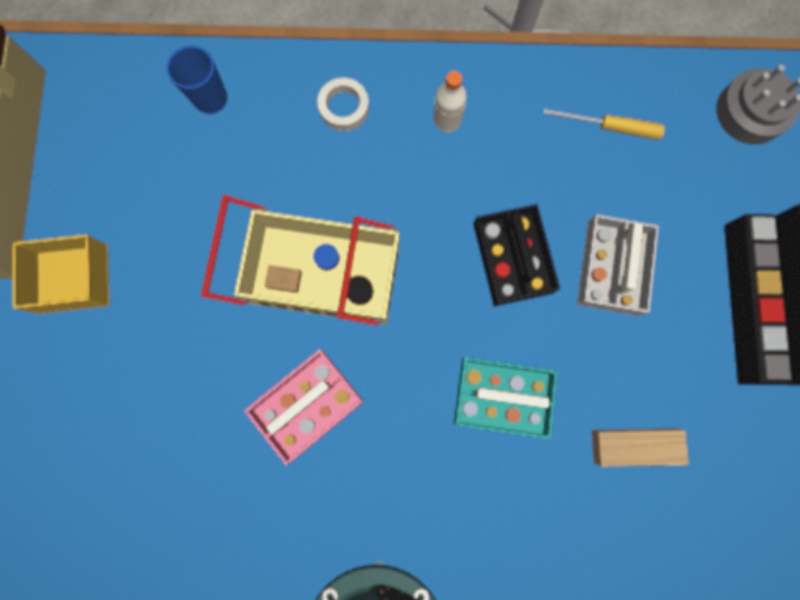

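View pics/scene.png

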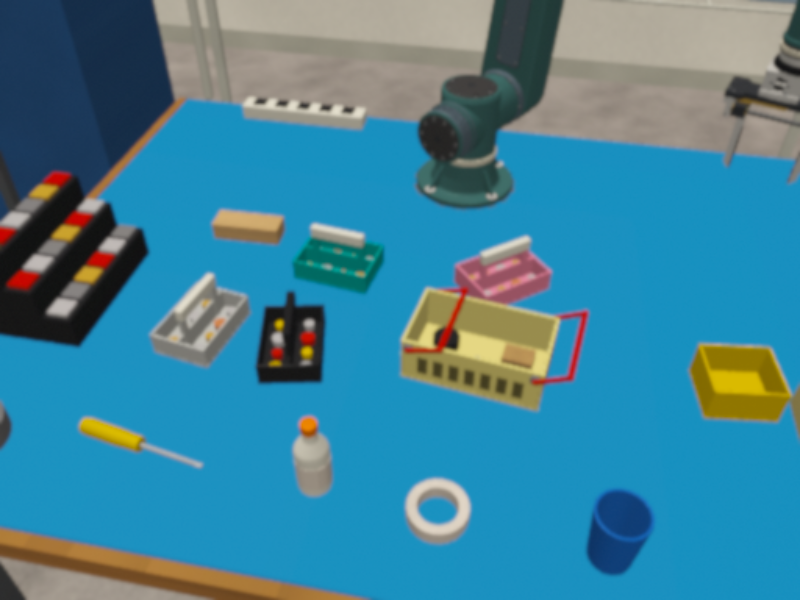

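The scene picture and the top picture (800-px scale) agree.
- **Tote:** at top (318,265). One bail is in, with its bar at (348,268). The other is out, with its bar at (215,247).
- **Handled trays:** pink (303,405), turquoise (505,397), black (515,255) and light grey (618,264). The one meant is the light grey tray at top (618,264), scene (200,320), because its tray is grey.

I'll confirm this in an enlarged crop and pick the points there.

Run:
```python
from h import *
a=cv2.imread('pics/scene.png');b=cv2.imread('pics/top.png')
a=look('scene');b=look('top')
c=lambda im,x,y,w,h:cv2.resize(im[y:y+h,x:x+w],(400,300),interpolation=cv2.INTER_CUBIC)
# 100x75 crops, 4x
m=np.vstack([np.hstack([c(b,340,125,100,75),c(a,80,165,100,75)]),np.hstack([cv2.resize(b[115:215,120:265],(400,276)),cv2.resize(a[175:267,245:380],(400,273))[:276]]) if 0 else np.hstack([c(b,125,115,140,105),c(a,250,170,140,105)])])
cv2.imwrite('pics/crop.png',cv2.cvtColor(m,cv2.COLOR_RGB2BGR))
```

```text
(no output)
```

View pics/crop.png

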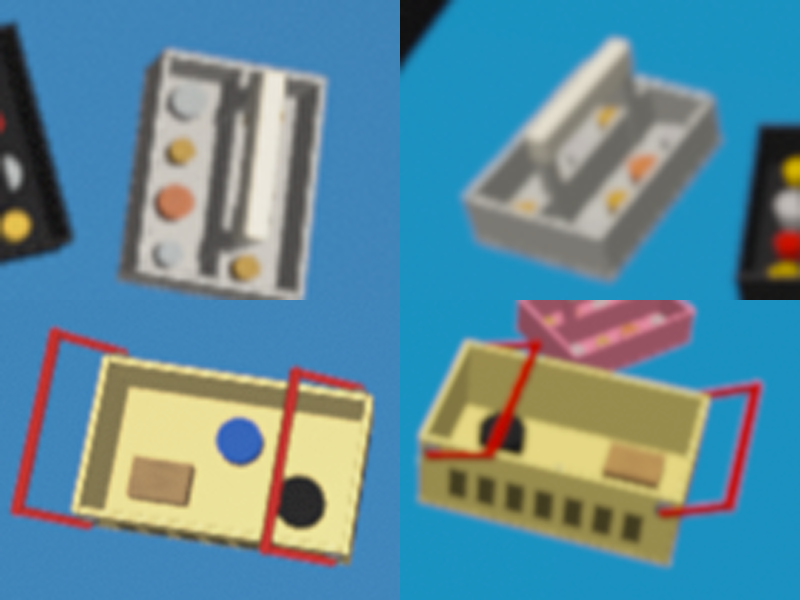

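The crop confirms the grey caddy: grey tray, white handle. Its handle is at top crop (265,155) and scene crop (580,95). The tote's outer bar is at top crop (36,420). Next I fit the poses to points from both views.

```bash
cat > fit.py <<'E'
from h import *
from scipy.optimize import least_squares
P={c:robot.camera_params(c) for c in('top','scene')}
def proj(c,X): return cv2.projectPoints(np.array(X,float),P[c]['rvec'],P[c]['tvec'],P[c]['camera_matrix'],None)[0][:,0]
def place(p,X):
    c,s=np.cos(p[2]),np.sin(p[2]);X=np.array(X,float)
    return np.c_[p[0]+c*X[:,0]-s*X[:,1],p[1]+s*X[:,0]+c*X[:,1],X[:,2]+p[3]]
def rep(n,f,p0):
    r=least_squares(f,p0,x_scale=.05,loss='soft_l1');print(n,np.round(r.x,4),'res',np.round(f(r.x),1))
E
cat > f1.py <<'E'
from fit import *
T=lambda L:np.array(L)/[[2.857]]
tt=T([(17,210),(55,33),(267,249),(295,72),(75,215),(105,54),(373,94)])+[125,115]
ts=T([(357,88),(331,208),(135,47),(91,156),(309,95),(285,205),(67,42),(21,140)])+[250,170]
def tm(p):
    q=p[4];xa,za=.098+.055*np.cos(q),.068+.055*np.sin(q)
    b=[(xa,.072,za),(xa,-.072,za),(-.046,.072,.085),(-.046,-.072,.085)]
    A=place(p,b+[(.11,.065,.08),(.11,-.065,.08),(-.11,-.065,.08)])
    B=place(p,b+[(.11,.065,.08),(.11,-.065,.08),(-.11,.065,.08),(-.11,-.065,.08)])
    return np.r_[(proj('top',A)-tt).ravel(),(proj('scene',B)-ts).ravel()]
rep('tote x y yaw dz q',tm,[.5,.1,1.4,0,.5])
ct=np.array([(258,70),(284,73),(267,240),(246,237),(326,76),(303,300)])/4+[340,125]
cs=np.array([(613,38),(632,46),(552,143),(528,130),(466,197),(612,245),(720,98)])/4+[-20,165]
H=[(.05,.007,.09),(.05,-.007,.09),(-.05,-.007,.09),(-.05,.007,.09)]
def cm(p):
    A=place(p,H+[(.07,-.05,.04),(-.07,-.05,.04)])
    B=place(p,[H[3],H[2],H[1],H[0],(.07,.05,.04),(.07,-.05,.04),(-.07,-.05,.04)])
    return np.r_[(proj('top',A)-ct).ravel(),(proj('scene',B)-cs).ravel()]
rep('caddy',cm,[.5,-.25,0,0])
E
python3 f1.py
```

```text
tote x y yaw dz q [ 0.5357  0.0926  1.4405 -0.0015  0.4912] res [-0.2  0.3 -0.4  0.5 -0.9 -0.2 -0.4  0.2 -1.7 -1.1 -1.1  0.3 -0.6 -0.
 -0.8  0.2 -0.8  0.   0.2  0.3 -0.4  0.7 -0.3  0.4 -1.3 -0.9 -1.  -0.1
 -1.  -0.6]
caddy [ 0.5532 -0.3709 -0.1531 -0.0049] res [  0.6  -0.2   0.1   0.    0.1   0.2  -0.8  -0.   -0.8   0.3  -0.3   0.1
   3.7   2.3  -5.8  -0.9  -7.4  -0.7   3.5   3.9  33.5  11.4 -37.7 -10.6
 -34.6  -7.7]
```

```bash
sed -i "s/B=place(p,\[H\[3\].*/B=place(p,[H[2],H[3],H[0],H[1],(.07,-.05,.04),(.07,.05,.04),(-.07,.05,.04)])/" f1.py; python3 f1.py
```

```text
tote x y yaw dz q [ 0.5357  0.0926  1.4405 -0.0015  0.4912] res [-0.2  0.3 -0.4  0.5 -0.9 -0.2 -0.4  0.2 -1.7 -1.1 -1.1  0.3 -0.6 -0.
 -0.8  0.2 -0.8  0.   0.2  0.3 -0.4  0.7 -0.3  0.4 -1.3 -0.9 -1.  -0.1
 -1.  -0.6]
caddy [ 0.5521 -0.3682 -0.1427 -0.0015] res [-0.2 -0.2 -0.7 -0.  -0.3  0.4 -1.2  0.2 -1.5  0.1 -0.5  0.1 -0.3 -0.1
 -0.3 -0.9 -1.3 -0.5 -0.3  1.4 -0.1  0.5 -1.6 -1.8 -1.2 -0.5]
```

Emit:
servo_tool([
  [-1,-0.3,0,0,0,-0.145,40],
  [-1,-0.3,0,0,0,-0.145,40],
  [-1,-0.3,0,0,0,-0.145,40],
  [-1,-0.3,0,0,0,-0.145,40],
])

```text
time: 1.03
tool_pos: [0.2792, 0.4495, 0.2226]
ee_rot: [-3.141, 0.002, 3.006]
wrist_force: [-0.6, -0.1, 0.4]
width: 0.071
finger_force: 0.0
```

```bash
cat > go.py <<'E'
import sys
from h import *
from scipy.spatial.transform import Rotation as R
def go(t,yaw=None):
    o=robot.get_obs();M=R.from_euler('xyz',o['ee_rot'])
    d=M.inv().apply(np.array(t)-o['tool_pos'])*10
    if yaw is not None: print('turn',np.round((M.inv()*R.from_euler('xyz',[np.pi,0,yaw])).as_rotvec()/(np.pi/2),3))
    print('d',np.round(d,3),'t',round(o['time'],2),'pos',np.round(o['tool_pos'],4),'F',np.round(o['wrist_force'],1),'w',round(o['width'],4),round(o['finger_force'],1))
if __name__=='__main__':
    a=[float(v) for v in sys.argv[1:]];go(a[:3],a[3])
E
python3 go.py .5547 .2379 .16 3.0113
```

```text
turn [-0.001  0.001 -0.003]
d [-3.014 -1.725  0.634] t 1.03 pos [0.2792 0.4495 0.2226] F [-0.6 -0.1  0.4] w 0.071 0.0
```

Emit:
servo_tool([
  [-1,-0.6,0,0,0,0,40],
  [-1,-0.6,0,0,0,0,40],
  [-1,-0.6,0,0,0,0,40],
])

```text
time: 1.28
tool_pos: [0.3682, 0.3787, 0.2227]
ee_rot: [3.141, 0.001, 3.012]
wrist_force: [-0.1, -0.4, 0.6]
width: 0.0506
finger_force: 0.0
```

Emit:
servo_tool([
  [-1,-0.6,0,0,0,0,40],
  [-1,-0.6,0,0,0,0,40],
  [-1,-0.6,0,0,0,0,40],
])

```text
time: 1.53
tool_pos: [0.4601, 0.3058, 0.2226]
ee_rot: [3.141, 0.001, 3.011]
wrist_force: [0.9, 0.5, -0.4]
width: 0.0399
finger_force: 0.0
```

Emit:
servo_tool([
  [-0.9,-0.5,0,0,0,0,40],
  [-0.9,-0.5,0,0,0,0,40],
  [-0.9,-0.5,0,0,0,0,40],
  [-0.9,-0.5,0,0,0,0,40],
])

```text
time: 1.87
tool_pos: [0.5441, 0.2432, 0.2215]
ee_rot: [-3.14, 0.0, 3.006]
wrist_force: [-0.8, 0.6, -0.2]
width: 0.0398
finger_force: 0.0
```

Run:
```python
from go import *
go([.5547,.2379,.16],3.0113)
o=robot.get_obs()
look('wrist','w1.png')
M=R.from_euler('xyz',o['ee_rot']).as_matrix();T=np.eye(4);T[:3,:3]=M;T[:3,3]=o['tool_pos']
p=robot.camera_params('wrist');C=np.linalg.inv(T@p['tool_from_camera'])
for y in(-.072,0,.072):
    c,s=np.cos(1.4405),np.sin(1.4405)
    X=np.array([.5357+c*.1465-s*y,.0926+s*.1465+c*y,.094-.0015])
    print(cv2.projectPoints(X[None],cv2.Rodrigues(C[:3,:3])[0],C[:3,3],p['camera_matrix'],None)[0].ravel())
print(robot.find_in('bail_a_bar','wrist'))
```

```text
turn [-0.001  0.    -0.003]
d [-0.112 -0.038  0.615] t 1.87 pos [0.5441 0.2432 0.2215] F [-0.8  0.6 -0.2] w 0.0398 0.0
[250.9786162  270.41100985]
[250.38944255 200.14088051]
[249.73226142 121.75956798]
[{'extent': [227.2, 196.8, 62.8, 159.6], 'conf': 0.85}]
```

View pics/w1.png

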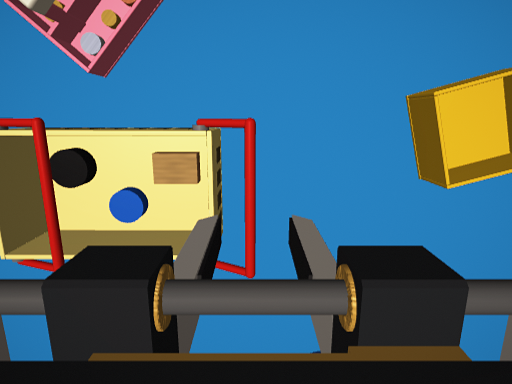

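The wrist view shows the bar at column 250, rows 122–272, as predicted. Descend onto it.

Emit:
servo_tool([
  [-0.11,-0.04,0.3,0,0,0,26],
  [-0.11,-0.04,0.6,0,0,0,26],
  [-0.11,-0.04,0.8,0,0,0,26],
  [-0.11,-0.04,0.8,0,0,0,26],
  [-0.11,-0.04,0.8,0,0,0,26],
])

```text
time: 2.38
tool_pos: [0.5498, 0.2418, 0.1417]
ee_rot: [-3.141, -0.003, 3.014]
wrist_force: [0.7, 0.4, -0.2]
width: 0.0258
finger_force: 0.0
```

```bash
python3 go.py .5547 .2379 .095 3.0113
```

```text
turn [-0.    -0.002  0.002]
d [-0.055 -0.032  0.466] t 2.38 pos [0.5498 0.2418 0.1417] F [ 0.7  0.4 -0.2] w 0.0258 0.0
```

Emit:
servo_tool([
  [-0.04,-0.03,0.2,0,0,0,26],
  [-0.04,-0.03,0.47,0,0,0,26],
  [-0.04,-0.03,0.47,0,0,0,26],
  [-0.04,-0.03,0.47,0,0,0,0],
  [-0.04,-0.03,0.47,0,0,0,0],
  [-0.04,-0.03,0.47,0,0,0,0],
  [-0.04,-0.03,0.47,0,0,0,0],
  [-0.04,-0.03,0.47,0,0,0,0],
])

```text
time: 3.05
tool_pos: [0.5564, 0.2374, 0.0975]
ee_rot: [3.14, 0.003, 3.012]
wrist_force: [1.1, 0.9, 1.1]
width: 0.0091
finger_force: 30.0
```

```bash
python3 go.py .5547 .2379 .095 3.0113
```

```text
turn [0.001 0.002 0.   ]
d [0.018 0.002 0.025] t 3.05 pos [0.5564 0.2374 0.0975] F [1.1 0.9 1.1] w 0.0091 30.0
```

Emit:
servo_tool([
  [0,-0.05,-0.07,0,0,0,0],
  [0,-0.1,-0.136,0,0,0,0],
  [0,-0.17,-0.19,0,0,0,0],
  [0,-0.236,-0.23,0,0,0,0],
  [0,-0.31,-0.263,0,0,0,0],
  [0,-0.39,-0.283,0,0,0,0],
  [0,-0.475,-0.29,0,0,0,0],
  [0,-0.556,-0.286,0,0,0,0],
  [0,-0.64,-0.27,0,0,0,0],
  [0,-0.714,-0.241,0,0,0,0],
  [0,-0.785,-0.2,0,0,0,0],
  [0,-0.851,-0.151,0,0,0,0],
])

```text
time: 4.05
tool_pos: [0.5448, 0.1535, 0.1121]
ee_rot: [3.138, 0.002, 3.012]
wrist_force: [0.1, 3.3, 3.6]
width: 0.0092
finger_force: 30.0
```

```bash
python3 go.py .5417 .1385 .086 3.0113
```

```text
turn [0.002 0.002 0.   ]
d [ 0.012 -0.153  0.261] t 4.05 pos [0.5448 0.1535 0.1121] F [0.1 3.3 3.6] w 0.0092 30.0
```

Following the arc well. Finish down to the rims, release, and lift.

Emit:
servo_tool([
  [0,-0.06,0.06,0,0,0,0],
  [0,-0.105,0.126,0,0,0,0],
  [0,-0.135,0.19,0,0,0,0],
  [0,-0.155,0.245,0,0,0,0],
  [0,-0.16,0.27,0,0,0,0],
  [0,-0.16,0.28,0,0,0,0],
  [0,-0.16,0.28,0,0,0,0],
])

```text
time: 4.63
tool_pos: [0.5425, 0.1374, 0.0858]
ee_rot: [3.14, 0.002, 3.012]
wrist_force: [-5.9, 4.1, 16.1]
width: 0.0091
finger_force: 30.0
```

Emit:
servo_tool([
  [0,0,0,0,0,0,40],
  [0,0,0,0,0,0,40],
  [0,0,0,0,0,0,40],
  [0,0,0,0,0,0,40],
  [0,0,-0.5,0,0,0,40],
  [0,0,-1,0,0,0,40],
  [0,0,-1,0,0,0,40],
  [0,0,-1,0,0,0,40],
])

```text
time: 5.3
tool_pos: [0.5448, 0.1366, 0.188]
ee_rot: [3.14, 0.01, 3.011]
wrist_force: [0.5, 0.4, -0.4]
width: 0.0403
finger_force: 0.0
```

Run:
```python
from go import *
# grasp yaw: tool y along caddy y (yaw-pi/2 = -.1427+-pi/2)
go([.5521,-.3682,.22],3.0-.0011)
b=look('top');a=look('scene')
m=np.hstack([cv2.resize(b[115:220,125:265],(400,300)),cv2.resize(a[170:275,250:390],(400,300))])
cv2.imwrite('pics/bail.png',cv2.cvtColor(m,cv2.COLOR_RGB2BGR))
```

```text
turn [0.001 0.006 0.008]
d [-0.731 -4.995 -0.322] t 5.3 pos [0.5448 0.1366 0.188 ] F [ 0.5  0.4 -0.4] w 0.0403 0.0
```

View pics/bail.png

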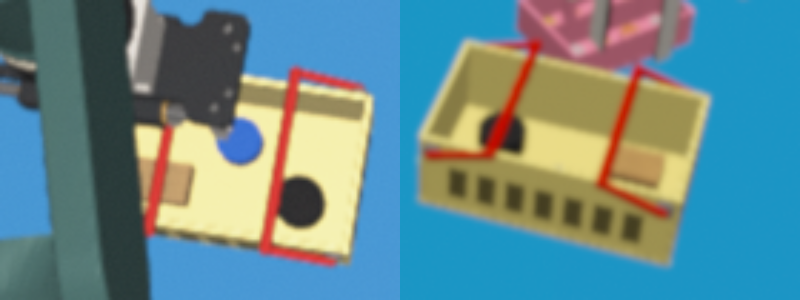

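Both bars now lie across the rims: scene crop (515,95) and (620,128). Next I move to the grey caddy.

Emit:
servo_tool([
  [-0.1,-1,-0.3,0,0,0,50],
  [-0.1,-1,-0.3,0,0,0,50],
  [-0.1,-1,-0.3,0,0,0,50],
])

```text
time: 5.65
tool_pos: [0.5379, 0.0333, 0.2103]
ee_rot: [-3.139, -0.004, 3.01]
wrist_force: [0.9, -0.8, 0.9]
width: 0.0498
finger_force: 0.0
```

Emit:
servo_tool([
  [-0.1,-1,0,0,0,0,50],
  [-0.1,-1,0,0,0,0,50],
  [-0.1,-1,0,0,0,0,50],
])

```text
time: 5.9
tool_pos: [0.5343, -0.0684, 0.2091]
ee_rot: [-3.139, -0.006, 3.008]
wrist_force: [0.1, 0.3, 0.5]
width: 0.0498
finger_force: 0.0
```

Emit:
servo_tool([
  [-0.1,-1,0,0,0,0,50],
  [-0.1,-1,0,0,0,0,50],
  [-0.1,-1,0,0,0,0,50],
])

```text
time: 6.15
tool_pos: [0.531, -0.1688, 0.2086]
ee_rot: [-3.141, -0.006, 3.008]
wrist_force: [-0.7, -0.9, -0.5]
width: 0.0501
finger_force: 0.0
```

Emit:
servo_tool([
  [-0.1,-1,0,0,0,0,50],
  [-0.1,-1,0,0,0,0,50],
  [-0.1,-1,0,0,0,0,50],
  [-0.1,-1,0,0,0,0,50],
])

```text
time: 6.48
tool_pos: [0.5278, -0.2686, 0.208]
ee_rot: [3.14, -0.007, 3.006]
wrist_force: [-1.1, 0.2, -0.6]
width: 0.0503
finger_force: 0.0
```

```bash
python3 go.py .5521 -.3682 .2 2.999
```

```text
turn [ 0.001 -0.004  0.004]
d [-0.375 -0.954  0.076] t 6.48 pos [ 0.5278 -0.2686  0.208 ] F [-1.1  0.2 -0.6] w 0.0503 0.0
```

Emit:
servo_tool([
  [-0.37,-0.95,0,0,-0.004,0.004,50],
  [-0.37,-0.95,0,0,-0.004,0.004,50],
  [-0.37,-0.95,0,0,-0.004,0.004,50],
  [-0.37,-0.95,0,0,-0.004,0.004,50],
  [-0.37,-0.95,0,0,-0.004,0.004,50],
])

```text
time: 6.9
tool_pos: [0.5538, -0.3631, 0.2093]
ee_rot: [3.138, 0.002, 3.005]
wrist_force: [0.0, 0.2, -0.9]
width: 0.0499
finger_force: 0.0
```

Run:
```python
from go import *
go([.5521,-.3682,.077],2.999)
o=robot.get_obs()
im=look('wrist')
M=R.from_euler('xyz',o['ee_rot']).as_matrix();T=np.eye(4);T[:3,:3]=M;T[:3,3]=o['tool_pos']
p=robot.camera_params('wrist');C=np.linalg.inv(T@p['tool_from_camera'])
im=im.copy()
c,s=np.cos(-.1427),np.sin(-.1427)
for x,y,z in[(.05,.007,.09),(.05,-.007,.09),(-.05,.007,.09),(-.05,-.007,.09),(.07,.05,.04),(.07,-.05,.04),(-.07,.05,.04),(-.07,-.05,.04)]:
    X=np.array([.5521+c*x-s*y,-.3682+s*x+c*y,z])
    u=cv2.projectPoints(X[None],cv2.Rodrigues(C[:3,:3])[0],C[:3,3],p['camera_matrix'],None)[0].ravel();print(u.round())
    cv2.circle(im,tuple(int(v) for v in u),2,(255,0,255),-1)
cv2.imwrite('pics/w2.png',cv2.cvtColor(im,cv2.COLOR_RGB2BGR))
```

```text
turn [0.002 0.001 0.004]
d [ 0.012 -0.057  1.323] t 6.9 pos [ 0.5538 -0.3631  0.2093] F [ 0.   0.2 -0.9] w 0.0499 0.0
[255. 242.]
[240. 242.]
[256. 133.]
[240. 133.]
[294. 241.]
[203. 241.]
[299. 111.]
[199. 110.]
```

View pics/w2.png

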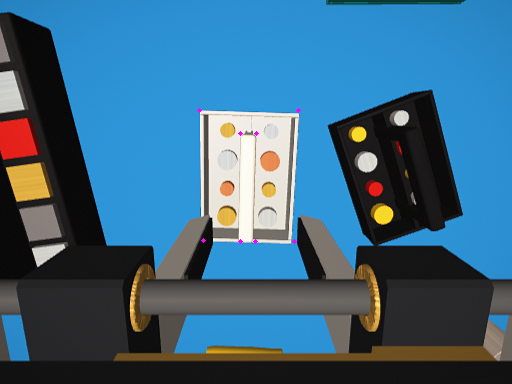

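The wrist view shows the handle at columns 240–256, rows 133–242, matching the estimate, and the tray is light grey. Descend and grip.

Emit:
servo_tool([
  [0.01,-0.055,0.4,0,0,0.004,50],
  [0.01,-0.055,0.8,0,0,0.004,50],
  [0.01,-0.055,1,0,0,0.004,50],
  [0.01,-0.055,1,0,0,0.004,50],
  [0.01,-0.055,1,0,0,0.004,50],
])

```text
time: 7.37
tool_pos: [0.5526, -0.3669, 0.1112]
ee_rot: [3.139, 0.003, 3.001]
wrist_force: [0.3, -0.5, 0.7]
width: 0.0501
finger_force: 0.0
```

```bash
python3 go.py .5521 -.3682 .077 2.999
```

```text
turn [0.002 0.002 0.001]
d [ 0.004 -0.014  0.342] t 7.37 pos [ 0.5526 -0.3669  0.1112] F [ 0.3 -0.5  0.7] w 0.0501 0.0
```

Emit:
servo_tool([
  [0,-0.014,0.2,0.001,0.001,0,40],
  [0,-0.014,0.34,0.001,0.001,0,40],
  [0,-0.014,0.34,0.001,0.001,0,30],
  [0,-0.014,0.34,0.001,0.001,0,20],
  [0,-0.014,0.34,0.001,0.001,0,0],
  [0,-0.014,0.34,0.001,0.001,0,0],
  [0,-0.014,0.34,0.001,0.001,0,0],
  [0,-0.014,0.34,0.001,0.001,0,0],
  [0,-0.014,0.34,0.001,0.001,0,0],
])

```text
time: 8.12
tool_pos: [0.5545, -0.3707, 0.0812]
ee_rot: [-3.14, 0.008, 2.999]
wrist_force: [0.3, 2.7, 6.6]
width: 0.0141
finger_force: 29.9
```

Emit:
servo_tool([
  [0,0,-0.1,0,0,0,0],
  [0,0,-0.3,0,0,0,0],
  [0,0,-0.6,0,0,0,0],
  [0,0,-0.9,0,0,0,0],
  [0,0,-1,0,0,0,0],
  [0,0,-1,0,0,0,0],
])

```text
time: 8.62
tool_pos: [0.5539, -0.372, 0.1823]
ee_rot: [-3.136, 0.011, 2.999]
wrist_force: [0.7, 0.6, -4.5]
width: 0.0139
finger_force: 29.9
```

```bash
python3 go.py .5357 .0926 .24 1.441
```

```text
turn [0.002 0.008 0.992]
d [ 0.836  4.57  -0.611] t 8.62 pos [ 0.5539 -0.372   0.1823] F [ 0.7  0.6 -4.5] w 0.0139 29.9
```

Emit:
servo_tool([
  [0.05,0.2,-0.2,0,0,0,0],
  [0.1,0.5,-0.5,0,0,0,0],
  [0.15,0.8,-0.6,0,0,0,0],
  [0.2,1,-0.6,0,0,0,0],
  [0.2,1,-0.6,0,0,0,0],
])

```text
time: 9.03
tool_pos: [0.5466, -0.2641, 0.2373]
ee_rot: [3.139, 0.003, 3.003]
wrist_force: [1.0, -1.1, -5.6]
width: 0.0137
finger_force: 30.0
```

Emit:
servo_tool([
  [0.05,0.15,0,0,0,0.06,0],
  [0.05,0.3,0,0,0,0.13,0],
  [0.1,0.45,0,0,0,0.2,0],
  [0.1,0.6,0,0,0,0.27,0],
  [0.2,0.75,0,0,0,0.34,0],
  [0.2,0.9,0,0,0,0.41,0],
  [0.2,1,0,0,0,0.46,0],
  [0.2,1,0,0,0,0.5,0],
  [0.2,1,0,0,0,0.5,0],
])

```text
time: 9.78
tool_pos: [0.5403, -0.1664, 0.2347]
ee_rot: [-3.141, 0.0, 2.213]
wrist_force: [-0.3, -0.1, -5.7]
width: 0.014
finger_force: 30.0
```

```bash
python3 go.py .5357 .0926 .24 1.441
```

```text
turn [-0.001  0.     0.492]
d [ 2.101  1.515 -0.055] t 9.78 pos [ 0.5403 -0.1664  0.2347] F [-0.3 -0.1 -5.7] w 0.014 30.0
```

Emit:
servo_tool([
  [0.1,0.1,0,0,0,0.07,0],
  [0.25,0.2,0,0,0,0.14,0],
  [0.4,0.3,0,0,0,0.21,0],
  [0.55,0.4,0,0,0,0.28,0],
  [0.7,0.5,0,0,0,0.35,0],
  [0.85,0.6,0,0,0,0.42,0],
  [1,0.72,0,0,0,0.49,0],
  [1,0.72,0,0,0,0.492,0],
  [1,0.72,0,0,0,0.492,0],
])

```text
time: 10.53
tool_pos: [0.5384, -0.0435, 0.2358]
ee_rot: [3.14, 0.002, 1.444]
wrist_force: [0.1, -0.3, -5.3]
width: 0.0139
finger_force: 30.0
```

```bash
python3 go.py .5357 .0926 .24 1.441
```

```text
turn [0.001 0.001 0.002]
d [ 1.347 -0.199 -0.045] t 10.53 pos [ 0.5384 -0.0435  0.2358] F [ 0.1 -0.3 -5.3] w 0.0139 30.0
```

Emit:
servo_tool([
  [0.2,-0.03,0,0,0,0,0],
  [0.5,-0.1,0,0,0,0,0],
  [0.8,-0.15,0,0,0,0,0],
  [1,-0.2,0,0,0,0,0],
  [1,-0.2,0,0,0,0,0],
])

```text
time: 10.95
tool_pos: [0.5314, 0.0608, 0.2363]
ee_rot: [3.14, -0.001, 1.446]
wrist_force: [-0.0, 0.1, -5.6]
width: 0.0136
finger_force: 30.0
```

Emit:
servo_tool([
  [0.15,0,0,0,0,0,0],
  [0.3,0,0,0,0,0,0],
  [0.35,0,0,0,0,0,0],
  [0.35,0,0,0,0,0,0],
  [0.35,0,0,0,0,0,0],
])

```text
time: 11.37
tool_pos: [0.5367, 0.0915, 0.2368]
ee_rot: [3.138, 0.003, 1.441]
wrist_force: [0.3, 0.0, -6.0]
width: 0.0138
finger_force: 30.0
```

Run:
```python
from go import *
go([.5357,.0926,.18],1.441)
b=look('top');a=look('scene')
m=np.hstack([cv2.resize(b[105:225,115:275],(400,300)),cv2.resize(a[145:265,240:400],(400,300))])
cv2.imwrite('pics/place.png',cv2.cvtColor(m,cv2.COLOR_RGB2BGR))
```

```text
turn [ 0.002  0.002 -0.   ]
d [ 0.011 -0.013  0.568] t 11.37 pos [0.5367 0.0915 0.2368] F [ 0.3  0.  -6. ] w 0.0138 30.0
```

View pics/place.png

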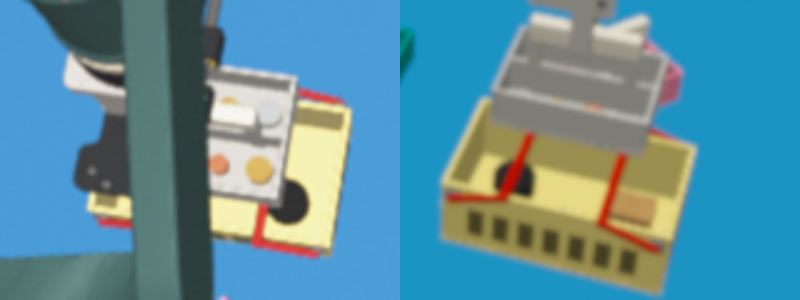

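The caddy hangs level over the tote and in line with it: scene crop (580,90), bars visible at (515,165) and (615,190). Lower it.

Emit:
servo_tool([
  [0.01,-0.01,0.15,0.001,0.001,0,0],
  [0.01,-0.01,0.3,0.001,0.001,0,0],
  [0.01,-0.01,0.42,0.001,0.001,0,0],
  [0.01,-0.01,0.5,0.001,0.001,0,0],
  [0.01,-0.01,0.5,0.001,0.001,0,0],
  [0.01,-0.01,0.5,0.001,0.001,0,0],
])

```text
time: 11.97
tool_pos: [0.5358, 0.0935, 0.1871]
ee_rot: [3.139, 0.0, 1.44]
wrist_force: [1.1, 0.2, -4.6]
width: 0.0133
finger_force: 30.0
```

Emit:
servo_tool([
  [0,0,0.02,0,0,0,0],
  [0,0,0.04,0,0,0,0],
  [0,0,0.06,0,0,0,0],
  [0,0,0.08,0,0,0,0],
  [0,0,0.1,0,0,0,0],
  [0,0,0.1,0,0,0,0],
])

```text
time: 12.47
tool_pos: [0.5358, 0.0938, 0.177]
ee_rot: [3.139, 0.0, 1.441]
wrist_force: [-0.1, 0.7, -4.7]
width: 0.0139
finger_force: 30.0
```

Emit:
servo_tool([
  [0,0,0.01,0,0,0,0],
  [0,0,0.02,0,0,0,0],
  [0,0,0.03,0,0,0,0],
  [0,0,0.04,0,0,0,0],
  [0,0,0.05,0,0,0,0],
  [0,0,0.05,0,0,0,0],
  [0,0,0.05,0,0,0,0],
])

```text
time: 13.05
tool_pos: [0.5361, 0.0938, 0.1724]
ee_rot: [3.139, -0.0, 1.441]
wrist_force: [0.0, 0.6, -5.2]
width: 0.0138
finger_force: 30.0
```

Emit:
servo_tool([
  [0,0,0.01,0,0,0,0],
  [0,0,0.02,0,0,0,0],
  [0,0,0.03,0,0,0,0],
  [0,0,0.03,0,0,0,0],
])

```text
time: 13.38
tool_pos: [0.5365, 0.0941, 0.1714]
ee_rot: [3.136, -0.001, 1.441]
wrist_force: [-2.1, 0.8, 4.0]
width: 0.0139
finger_force: 30.0
```

Contact made: the force went from -5 N to +4 N. Release and lift.

Emit:
servo_tool([
  [0,0,-0.01,0,0,0,0],
  [0,0,-0.01,0,0,0,24],
  [0,0,-0.01,0,0,0,40],
  [0,0,-0.01,0,0,0,50],
  [0,0,-0.01,0,0,0,50],
  [0,0,-0.01,0,0,0,50],
  [0,0,-0.3,0,0,0,50],
  [0,0,-0.7,0,0,0,50],
  [0,0,-1,0,0,0,50],
  [0,0,-1,0,0,0,50],
])

```text
time: 14.22
tool_pos: [0.5385, 0.094, 0.2778]
ee_rot: [3.125, -0.003, 1.441]
wrist_force: [-0.1, 0.3, 1.4]
width: 0.0496
finger_force: 0.0
```

Emit:
servo_tool([
  [-1,0,-0.2,0,0,0,50],
  [-1,0,-0.2,0,0,0,50],
  [-1,0,-0.2,0,0,0,50],
])

```text
time: 14.47
tool_pos: [0.5225, -0.0084, 0.2903]
ee_rot: [3.137, 0.002, 1.439]
wrist_force: [0.4, -0.2, 0.1]
width: 0.0499
finger_force: 0.0
```

Emit:
servo_tool([
  [-1,0,0,0,0,0,50],
  [-1,0,0,0,0,0,50],
  [-1,0,0,0,0,0,50],
  [-1,0,0,0,0,0,50],
])

```text
time: 14.8
tool_pos: [0.5092, -0.1081, 0.2887]
ee_rot: [3.139, 0.001, 1.435]
wrist_force: [0.4, 0.9, 0.3]
width: 0.0498
finger_force: 0.0
```

Run:
```python
from fit import *
b=look('top').copy();a=look('scene').copy()
# overlay handle top (z=.18) and tray corners predicted for a perfect place
X=place([.5357,.0926,1.4405,0],[(sx*.05,sy*.007,.18) for sx in(-1,1) for sy in(-1,1)]+[(sx*.07,sy*.05,.13) for sx in(-1,1) for sy in(-1,1)])
out=[]
for n,im,(x,y) in(('top',b,(115,105)),('scene',a,(240,145))):
    c=cv2.resize(im[y:y+120,x:x+160],(400,300),interpolation=cv2.INTER_CUBIC)
    for u in proj(n,X): cv2.circle(c,tuple(int(v) for v in (u+.5-[x,y])*2.5),2,(255,0,255),-1)
    out.append(c)
cv2.imwrite('pics/end.png',cv2.cvtColor(np.hstack(out),cv2.COLOR_RGB2BGR))
```

```text
(no output)
```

View pics/end.png

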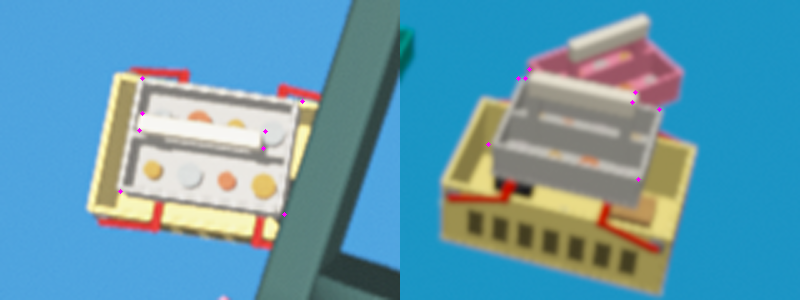

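The end view shows the handle and tray within about 3 to 7 mm of the ideal spots: top crop (200,133), scene crop (585,90). The caddy is level on both bars and the arm is clear.

```bash
python3 -c "
from bench import robot
print(robot.close_job())"
```

```text
the job is handed in; nothing more can be done
None
```

The out-swung bail is now in, and the grey caddy is released on the two red bars, level and within about 7 mm of centred by the last pictures; the black caddy was not touched, and the job was handed in at about 15 s without a verdict returned.

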